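# Stack two packs for the photo check and hold the spring shutter open at the mark

### The job

Get the order ready for its check photo: stand the large medicine carton upright on the rubber pad of the white check unit, its long side along the long side of the pad, then stack the flat carton squarely on top of it, long sides the same way, and let go of both. Then pull the shutter's grip post sideways, away from the grey camera housing, until its pointer is level with the white line of the black rider, and keep holding it there against its spring: the program finishes while the gripper still holds the shutter at the mark. Leave the other things on the worktop and the rider where they are.

Things in the scene. Friction and masses are not known exactly. Their poses are not given: they have to be found in the camera images.
- check_unit: Check unit, fixed to the worktop: white L-shaped base 8 mm thick with pad, grey camera housing (x 46..108, y -60..60, top z 63 mm), guide beam and scale rail. Origin at worktop height; +x from pad to housing (away from the robot, turned -0.35 to 0.25 rad), +y left. Base x -75..110, y -30..70 mm; its arm under beam and rail x -5..110, y -210..-30 mm.
- pad_top (a point): Centre of the upper face of the black rubber pad on the check unit, 11 mm above the worktop; axes parallel to the unit's. The pad is 72 mm long along x and 64 mm along y, just larger than the large carton's foot.
- carton_large: The larger loose medicine carton, closed, 60 (x) x 68 (y) x 50 (z) mm, 0.05 to 0.1 kg; origin at the centre of its underside, z up. It starts standing on the worktop either left of the unit or to its right in front (the other carton is at the other place), its 60 mm width roughly along world y.
- carton_flat: The flat loose medicine carton, closed, 45 (x) x 62 (y) x 30 (z) mm, 0.05 to 0.11 kg; origin at the centre of its underside, z up. It starts standing on the worktop either left of the unit or to its right in front (the other carton is at the other place), its 45 mm width roughly along world y.
- shutter: Sliding shutter: steel plate over the camera window, arm and upright black grip post in one piece. Slides along the unit's y: 0 to 75 mm towards -y (out, away from the housing); starts fully in. A spring pulls it in with 3 N at the start plus 0.6 N per 10 mm, so it goes home when let go. Axes parallel to the unit's.
- grip (a point): Point in the shutter's grip post where to grip it, 88 mm above the worktop, 20 mm below the post's top. The post is 26 mm along the unit's x, 12 mm along its y, and free all round from 40 to 108 mm above the worktop; when in, its centre is 55 mm from the side of the housing. Moves with the shutter.
- pointer (a point): Tip of the small steel pointer (3 mm wide, 30 mm above the worktop) that sticks out of the foot of the grip post towards the scale rail; it moves with the shutter. Axes parallel to the unit's.
- mark (a point): End of the white line on the black rider, a 10 mm wide clip on the scale rail, top 29 mm above the worktop; axes parallel to the unit's. It is 30 to 60 mm out (unit's -y) of where the pointer starts, and stays put; the pointer passes beside it without touching. Shutter at the mark: pointer and line have the same y in the unit's frame.
- bottle_small: Bystander: small white bottle, 34 mm wide, 60 mm high; origin at the centre of its underside.
- ink_pad: Bystander: dark blue closed ink pad, 52 x 68 x 17 mm; origin at the centre of its underside.
- label_roll: Bystander: white label roll, 64 mm across, 40 mm high; origin at the centre of its underside.

How it is judged:
On the way, in this order (a step that is already met when the one before it is completed fails the run):
1. the large carton stands on the pad, let go (horizontal distance between carton_large and pad_top below 0.01 m and angle between the y axis of carton_large and the x axis of pad_top, either way round below 0.15 rad and angle between carton_large's own z axis and vertical below 0.06 rad and z of carton_large in the frame of pad_top between -0.004 and 0.004 m and contact force between each of the arm, the fingers and carton_large below 0.05 N), for 0.2 s.
2. the flat carton lies squarely on it, both let go (all of step 1 and horizontal distance between carton_flat and carton_large below 0.01 m and angle between the y axis of carton_flat and the y axis of carton_large, either way round below 0.15 rad and angle between carton_flat's own z axis and vertical below 0.06 rad and z of carton_flat in the frame of carton_large between 0.046 and 0.054 m and contact force between each of the arm, the fingers and carton_flat below 0.05 N), for 0.2 s.
3. the shutter is held with its pointer at the mark (y of pointer in the frame of mark between -0.005 and 0.005 m and contact force between the fingers and shutter above 1 N), for 0.2 s.
At the end, for the whole second after the job is handed in: Large carton upright on the pad, flat carton upright on it: each centred within 10 mm and turned within 0.15 rad to what is below, both free of the robot; fingers hold the shutter at rest with over 1 N, its pointer within 5 mm of the rider's line along the slide (all of step 2 and all of step 3 and linear speed of shutter below 0.01 m/s and linear speed of carton_flat below 0.02 m/s); the arm keeps its last pose, push and grip.
It fails at once if the small bottle is disturbed (moved more than 15 mm) (distance of bottle_small from where it was at the start of the episode above 0.015 m).
It fails at once if the ink pad is disturbed (moved more than 15 mm) (distance of ink_pad from where it was at the start of the episode above 0.015 m).
It fails at once if the label roll is disturbed (moved more than 15 mm) (distance of label_roll from where it was at the start of the episode above 0.015 m).
It fails at once if the rider is shifted by more than 3 mm (distance of mark from where it was at the start of the episode above 0.003 m).
It also fails if it takes over 72 s, if anything falls off the work surface, if the arm or the gripper's body presses on something with over 40 N, if the wrist force passes 120 N, or if a joint passes its speed limit or range.

### The arm

A 6-joint arm with a two-finger parallel gripper is mounted at the origin on a cart in front of the work surface, level with it; the furniture and walls round the work are solid. World frame = base frame: x ahead of the robot, y to its left, z up, the work surface at z = 0. Lengths are in m, angles in rad, forces in N, time in s.
With the tool pointing down it reaches from about 0.3 to 0.775 m from the base axis. Payload 14.6 kg.
Tool frame: the origin (TCP) lies between the finger pads; the fingertips stand 14 mm ahead of it and the grasp point (between the pads) lies 5 mm behind it (manip.tip_reach is the distance from the TCP to the fingertips, in m); z points along the fingers, y is the line along which they close (so a half turn about z gives the same grasp; the last joint's range is limited). The gripper opens to 94 mm and grips with 3 to 60 N. Pads are 16 mm wide; open, the fingers measure 119 mm over their backs; the gripper's body (75 mm by 177 mm) begins 78 mm behind the grasp point.
Start: joints at [1.193, 0.3, 1.521, -0, 1.321, -0.067], TCP at [0.168, 0.524, 0.219] pointing down, gripper open.
Joint ranges: [-3.03, 3.03], [-0.79, 2.21], [0.23, 2.52], [-1.04, 4.18], [0, 3.07], [-2.55, 2.55]. Speed limits (rad/s): [2.22, 2.22, 2.57, 3.14, 3.14, 3.14].

### API

Orientations are given as [roll, pitch, yaw] about the fixed x, y, z axes, in that order (R = Rz(yaw) Ry(pitch) Rx(roll)).
In Python, from station import manip gives the robot as it stands.
- The arm moves only by the shell command python3 steer.py 'ROWS' [FORCE]. ROWS is rows parted by semicolons, their numbers by spaces, 1 to 5 of them, each of 7 numbers: a rotation vector rx, ry, rz in rad, then dx, dy, dz in m, then the finger opening in m; each row is the pose to reach, as a shift and turn from the pose commanded when the command began, along the tool's axes at that moment; what a row does not reach only later rows make up. A row lasts 1/10 s, in which the tool goes at most 0.05 m and 0.15 rad, less where a joint would pass 70% of its speed; a pose out of reach is approached as far as the arm can. The fingers move at their own pace and stop on an object; FORCE is the grip in N (left out, the last holds). Time passes only in rows, so rows that do not move let the fingers close. It prints the time, the measured TCP pose, the force, the opening and the grip force at its end.
- manip.observe(): the state, without advancing time (a new reading comes with each control period).
- manip.read_camera(name): name is "side" or "top"; returns the picture (480x640x3 uint8, red, green, blue); there is no depth.
- manip.get_calibration(name): a dict with "camera_matrix" (3x3 intrinsics, pixels), "rvec" (rotation vector, rad) and "tvec" (3), from world to camera coordinates, as OpenCV has them. Camera axes: x right, y down, z forward; pixel columns grow to the right and rows downward; lengths in m; the calibration is good to about 2 mm. A picture is of the moment at which its call begins. get_calibration takes no time and is no camera call.
- manip.finish_job(): hands the job in; it is judged then, once.
The state is a dict: "clock": time; "qpos": joint angles; "qd": joint speeds; "joint_efforts": joint torques, N m; "position": TCP position; "eef_rot": TCP orientation; "contact_force": force on the tool from outside, world axes, zero at the start; "wrist_torque": the same for the moment, N m; "gripper_width": finger opening in m; "grip_force": force on a finger pad.
Only numpy, scipy, OpenCV 4.12 (cv2) and the standard library are available. Lean on these libraries where they do the work, as an engineer would, in place of code of your own. Each camera call takes 0.05 s, during which the arm holds its last target. There are 200 camera calls.

## Working session

There is one attempt and no reset: what is moved stays moved. The work goes in short steps, Python scripts to look and compute and a shell command to move; the robot and the scene stay as the last step left them, time stands still between calls to the robot, and variables do not carry over. Pictures are saved under pics/ and viewed, at most 10 in all, crops included, and the job is handed in when it is done.

```bash
ls; mkdir -p pics; python3 - <<'E'
from station import manip
import cv2
for n in("top","side"):
    im=manip.read_camera(n); cv2.imwrite(f"pics/{n}0.png",im[...,::-1])
    c=manip.get_calibration(n); print(n,c)
print(manip.observe())
E
```

```text
pics
station.py
steer.py
top {'camera_matrix': array([[562.4491925 ,   0.        , 318.59909293],
       [  0.        , 562.4491925 , 238.01195789],
       [  0.        ,   0.        ,   1.        ]]), 'rvec': array([ 2.14055522, -2.13869618,  0.18163902]), 'tvec': array([0.01979974, 0.55299681, 1.11307508])}
side {'camera_matrix': array([[535.09177558,   0.        , 316.12562137],
       [  0.        , 535.09177558, 246.92242442],
       [  0.        ,   0.        ,   1.        ]]), 'rvec': array([ 0.08191112,  2.84316216, -1.31298815]), 'tvec': array([0.53142641, 0.01622708, 1.20236805])}
{'clock': 0.1, 'qpos': array([ 1.19336133e+00,  3.00411297e-01,  1.52150880e+00,  2.62918552e-06,
        1.32066460e+00, -6.66128125e-02]), 'qd': array([ 0.00015797,  0.00192163, -0.00366684,  0.00055054,  0.00073246,
       -0.00153074]), 'joint_efforts': array([ 2.07796176e-03, -5.32649159e+01, -3.53282797e+01,  7.09553878e-02,
        2.35263957e-02, -5.48492835e-05]), 'position': array([0.16814477, 0.52344838, 0.21894969]), 'eef_rot': array([-3.14060298e+00, -6.85752918e-05,  2.83076978e+00]), 'contact_force': array([-0.86958267,  0.06617966,  0.51013258]), 'wrist_torque': array([-0.04784014, -0.00063225, -0.02133297]), 'grip_force': 0.0, 'gripper_width': 0.09392542724976684}
```

View pics/top0.png

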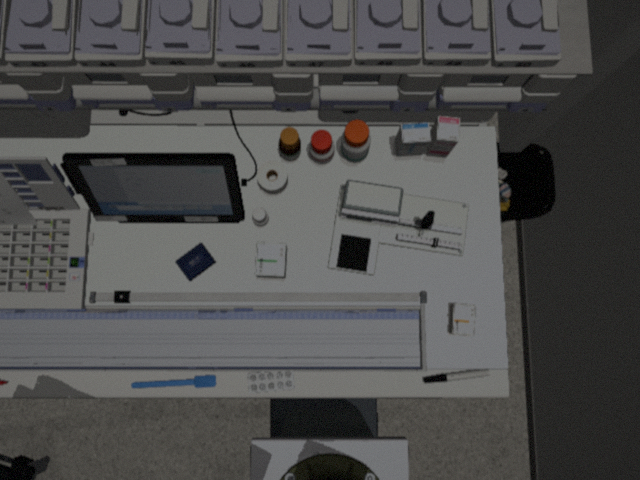

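View pics/side0.png

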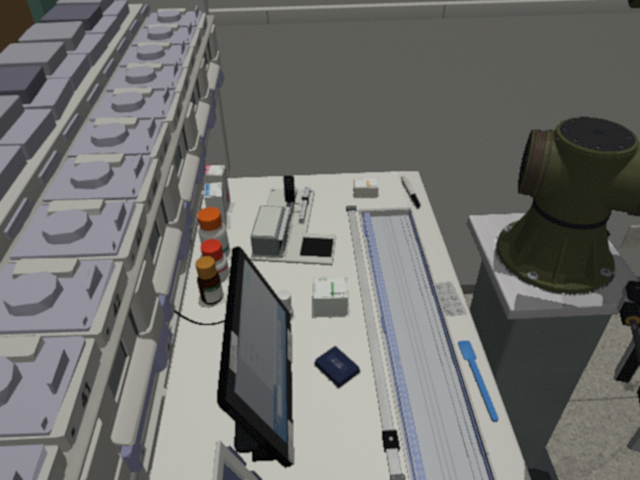

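The top view shows the unit at about (400,225), the large carton at (270,260) left of it, and the flat carton at (463,320) right and in front. The label roll is at (272,178), the bottle at (260,215) and the ink pad at (196,261). Next I'll enlarge both views.

```bash
python3 - <<'E'
import cv2
a=cv2.imread("pics/top0.png")[170:290,320:480]; cv2.imwrite("pics/c1.png",cv2.convertScaleAbs(cv2.resize(a,None,fx=5,fy=5,interpolation=cv2.INTER_CUBIC),alpha=1.5))
t=cv2.imread("pics/top0.png"); a=cv2.hconcat([t[230:290,240:300],t[290:350,435:495]]); cv2.imwrite("pics/c2.png",cv2.convertScaleAbs(cv2.resize(a,None,fx=6.5,fy=6.5,interpolation=cv2.INTER_CUBIC),alpha=1.5))
s=cv2.imread("pics/side0.png")[165:325,235:395]; cv2.imwrite("pics/c3.png",cv2.convertScaleAbs(cv2.resize(s,(600,600),interpolation=cv2.INTER_CUBIC),alpha=1.5))
E
```

```text
(no output)
```

View pics/c1.png

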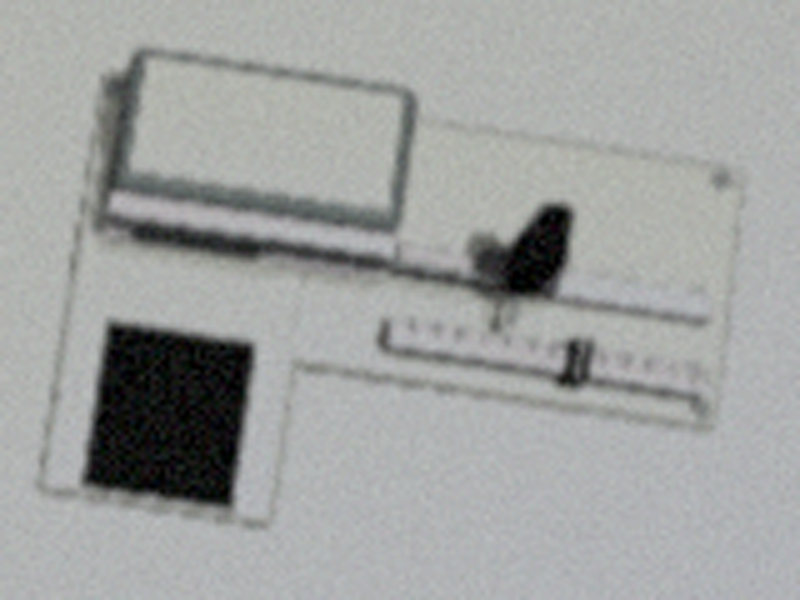

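View pics/c2.png

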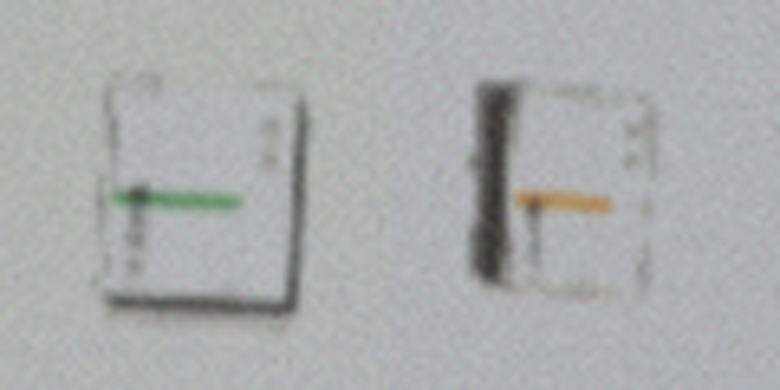

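View pics/c3.png

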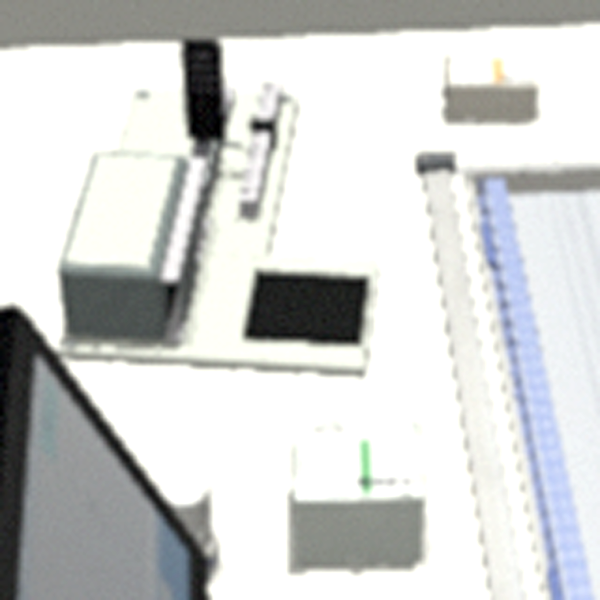

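The crops give the pad corners, base corners, rider line (about 579,362 in c1), pointer tip (about 497,328 in c1) and carton tops. I'll fit poses to these in both cameras.

```bash
cat > h.py <<'E'
import numpy as np,cv2
from station import manip
from scipy.optimize import least_squares
C={n:manip.get_calibration(n) for n in("top","side")}
def proj(n,P):
    c=C[n]; return cv2.projectPoints(np.array(P,float).reshape(-1,3),c["rvec"],c["tvec"],c["camera_matrix"],None)[0][:,0]
def ray(n,uv,z):
    c=C[n];R=cv2.Rodrigues(c["rvec"])[0];o=-R.T@c["tvec"];d=R.T@np.linalg.inv(c["camera_matrix"])@[*uv,1]
    return o+d*(z-o[2])/d[2]
def W(p,P):
    P=np.array(P,float);c,s=np.cos(p[2]),np.sin(p[2]);return np.c_[p[0]+c*P[:,0]-s*P[:,1],p[1]+s*P[:,0]+c*P[:,1],P[:,2]]
def fit(obs,p0):
    # obs: list of (cam, pts in body, px)
    f=lambda p:np.concatenate([(proj(n,W(p,P))-np.array(px)).ravel() for n,P,px in obs])
    r=least_squares(f,p0);return r.x,r.fun
T1=lambda L:[(320+u/5,170+v/5) for u,v in L]
TA=lambda L:[(240+u/6.5,230+v/6.5) for u,v in L]
TB=lambda L:[(435+(u-390)/6.5,290+v/6.5) for u,v in L]
S=lambda L:[(235+u/3.75,165+v/3.75) for u,v in L]
E
cat > m.py <<'E'
from h import *
np.set_printoptions(precision=4,suppress=True)
def show(name,obs,p0):
    for o in [obs]+[[q] for q in obs]:
        p,r=fit(o,p0);print(name,p,"res",np.round(r,1))
    return fit(obs,p0)[0]
def box(a,b,z,o="fl bl br fr"): 
    d={"bl":(a,b,z),"br":(a,-b,z),"fr":(-a,-b,z),"fl":(-a,b,z)};return [d[k] for k in o.split()]
u=show("unit",[("top",[(-75,70,8),(-75,-30,8),(-5,-30,8),(-5,-210,8),(110,-210,8)] and np.array([(-75,70,8),(-75,-30,8),(-5,-30,8),(-5,-210,8),(110,-210,8)])/1e3,T1([(40,490),(270,525),(293,367),(712,428),(743,168)])),
 ("side",np.array([(-75,70,8),(110,70,8),(-75,-30,8)])/1e3,S([(365,373),(62,350),(375,267)]))],[.6,0,0])
p=show("pad",[("top",box(.036,.032,.011,"bl br fr fl"),T1([(108,323),(254,345),(233,506),(85,484)])),
 ("side",box(.036,.032,.011,"bl br fr fl"),S([(245,341),(257,270),(369,277),(362,344)]))],[.6,0,0])
show("large",[("top",box(.034,.03,.05,"bl br fr fl"),TA([(108,83),(302,95),(293,300),(107,297)])),
 ("side",box(.034,.03,.05,"fl bl")+box(.034,.03,0,"fl bl"),S([(425,500),(290,500),(422,570),(290,570)]))],[.6,.2,0])
show("flat",[("top",box(.031,.0225,.03,"bl br fr fl"),TB([(515,88),(655,98),(645,295),(508,285)])),
 ("side",box(.031,.0225,.03,"fl bl")+box(.031,.0225,0,"fl bl"),S([(537,85),(447,85),(537,121),(447,121)]))],[.4,-.2,0])
def inu(P,p): 
    c,s=np.cos(p[2]),np.sin(p[2]);d=P[:2]-p[:2];return np.array([c*d[0]+s*d[1],-s*d[0]+c*d[1]])
print("pad in unit",inu(p,u))
for n,uv,z in [("pointer",(497,325),.030),("mark",(579,345),.029),("post top",(560,208),.108)]:
    P=ray("top",T1([uv])[0],z);print(n,P,inu(P,u))
E
python3 m.py
cat > go.py <<'E'
import sys,numpy as np
from scipy.spatial.transform import Rotation as R
from station import manip
s=manip.observe(); x,y,z,yaw=map(float,sys.argv[1:5])
A=R.from_euler("xyz",s["eef_rot"]); B=R.from_euler("xyz",[np.pi,0,yaw])
print("rot",(A.inv()*B).as_rotvec().round(4),"shift",(A.inv().apply(np.array([x,y,z])-s["position"])).round(4),"pose",s["position"].round(4),s["eef_rot"].round(4),"t",s["clock"])
E
python3 go.py .36 .25 .2 3.107
```

```text
rot [-1.000e-03 -2.000e-04 -2.762e-01] shift [-0.2663 -0.2016  0.0191] pose [0.1681 0.5234 0.2189] [-3.1406e+00 -1.0000e-04  2.8308e+00] t 0.1
```

```bash
python3 steer.py '0 0 -0.055 -0.036 -0.027 0.003 0.094;0 0 -0.11 -0.072 -0.054 0.006 0.094;0 0 -0.165 -0.108 -0.081 0.009 0.094;0 0 -0.22 -0.144 -0.108 0.012 0.094;0 0 -0.276 -0.18 -0.135 0.014 0.094' 15; python3 go.py .508 .1185 .12 3.107
```

```text
clock: 0.6
position: [0.2988, 0.3384, 0.2051]
eef_rot: [-3.141, -0.0, 3.109]
contact_force: [0.8, -0.1, -0.5]
gripper_width: 0.0937
grip_force: 0.0
rot [-0.0003 -0.0003  0.0024] shift [-0.2162 -0.213   0.0851] pose [0.2988 0.3384 0.2051] [-3.1412e+00 -3.0000e-04  3.1094e+00] t 0.6
```

```bash
python3 steer.py '0 0 0 -0.02 -0.045 0.01 0.094;0 0 0 -0.05 -0.082 0.02 0.094;0 0 0 -0.08 -0.12 0.03 0.094;0 0 0 -0.11 -0.155 0.04 0.094;0 0 0 -0.14 -0.19 0.05 0.094'; python3 go.py .508 .1185 .09 3.107
```

```text
clock: 1.1
position: [0.4324, 0.1435, 0.1551]
eef_rot: [3.142, 0.0, 3.107]
contact_force: [0.4, 0.8, -0.2]
gripper_width: 0.0942
grip_force: 0.0
rot [ 0.      0.0001 -0.0003] shift [-0.0764 -0.0223  0.0651] pose [0.4324 0.1435 0.1551] [3.1416e+00 1.0000e-04 3.1067e+00] t 1.1
```

```bash
python3 steer.py '0 0 0 -0.038 -0.011 0.03 0.094;0 0 0 -0.076 -0.022 0.065 0.094;0 0 0 -0.076 -0.022 0.065 0.094;0 0 0 -0.076 -0.022 0.065 0.094'; python3 go.py .508 .1185 .025 3.107; python3 - <<'E'
from h import *
cv2.imwrite("pics/s1.png",cv2.convertScaleAbs(cv2.resize(manip.read_camera("side")[165:325,235:435,::-1],(750,600),interpolation=cv2.INTER_CUBIC),alpha=1.5))
E
```

```text
clock: 1.5
position: [0.5063, 0.1204, 0.0893]
eef_rot: [-3.141, -0.003, 3.106]
contact_force: [0.3, -0.3, 0.4]
gripper_width: 0.0937
grip_force: 0.0
rot [-0.0005 -0.0028 -0.0011] shift [-0.0019 -0.0018  0.0643] pose [0.5063 0.1204 0.0893] [-3.1411e+00 -2.8000e-03  3.1059e+00] t 1.5
```

View pics/s1.png

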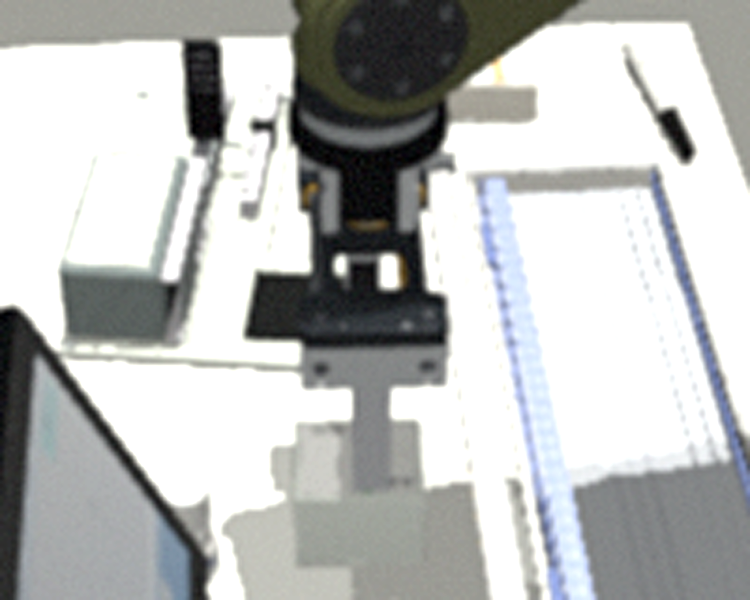

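The finger tip lower edge shows at (374,492), above the large carton. I'll use it to check the side camera's bias and then descend.

```bash
python3 - <<'E'
from h import *
q=proj("side",[(.506,.180,.0753),(.506,.170,.0753),(.51,.149,.05)]);print((q-[235,165])*3.75)
E
python3 steer.py '0 0 0 -0.001 -0.001 0.03 0.094;0 0 0 -0.001 -0.001 0.065 0.094;0 0 0 -0.001 -0.001 0.065 0.094;0 0 0 -0.001 -0.001 0.065 0.05;0 0 0 -0.001 -0.001 0.065 0.05' 20;python3 steer.py '0 0 0 0 0 0 0.05;0 0 0 0 0 0 0.05;0 0 0 0 0 0 0.05;0 0 0 0 0 0 0.05'
```

```text
[[372.94331477 502.73560615]
 [371.40812297 488.38994678]
 [360.2376765  494.01730754]]
clock: 2.05
position: [0.5087, 0.1201, 0.028]
eef_rot: [3.141, 0.003, 3.107]
contact_force: [0.1, -0.1, -0.1]
gripper_width: 0.0811
grip_force: 0.0
clock: 2.45
position: [0.508, 0.1197, 0.0262]
eef_rot: [3.141, 0.001, 3.107]
contact_force: [-2.9, 0.5, 7.7]
gripper_width: 0.0598
grip_force: 20.0
```

Gripped at 59.8 mm opening, as expected for the 60 mm side. The grip's y (0.1197) lies between the two camera estimates, so the same weighting puts the pad at y ≈ -0.052.

```bash
python3 steer.py '0 0 0 0 0 -0.03 0.05;0 0 0 0 0 -0.05 0.05;0 0 0 0 0 -0.05 0.05'; python3 go.py .527 -.052 .076 2.997
```

```text
clock: 2.75
position: [0.509, 0.1198, 0.0779]
eef_rot: [3.141, 0.004, 3.107]
contact_force: [-0.3, 0.1, -1.6]
gripper_width: 0.0598
grip_force: 20.0
rot [0.001  0.0041 0.1098] shift [-0.0239 -0.1711  0.0019] pose [0.509  0.1198 0.0779] [3.1408 0.0042 3.1068] t 2.75
```

```bash
python3 steer.py '0 0 0.03 -0.005 -0.04 0 0.05;0 0 0.06 -0.012 -0.085 0 0.05;0 0 0.09 -0.018 -0.13 0 0.05;0 0 0.11 -0.024 -0.171 0 0.05;0 0 0.11 -0.024 -0.171 0 0.05';python3 steer.py '0 0 0 0 0 0 0.05;0 0 0 0 0 0 0.05'; python3 go.py .527 -.052 .0385 2.997
```

```text
clock: 3.25
position: [0.5256, -0.056, 0.0745]
eef_rot: [-3.141, -0.001, 2.992]
contact_force: [0.0, 1.0, -1.3]
gripper_width: 0.0601
grip_force: 20.0
clock: 3.45
position: [0.5254, -0.0512, 0.0749]
eef_rot: [3.141, -0.001, 2.998]
contact_force: [-0.4, 0.0, -0.2]
gripper_width: 0.0601
grip_force: 20.0
rot [ 0.0002 -0.001   0.0007] shift [-0.0017 -0.0006  0.0364] pose [ 0.5254 -0.0512  0.0749] [ 3.1414e+00 -1.0000e-03  2.9977e+00] t 3.45
```

```bash
python3 steer.py '0 0 0 -0.001 0 0.015 0.05;0 0 0 -0.001 0 0.03 0.05;0 0 0 -0.001 0 0.035 0.05;0 0 0 -0.001 0 0.036 0.05;0 0 0 -0.001 0 0.036 0.05';python3 steer.py '0 0 0 0 0 0.0005 0.05;0 0 0 0 0 0.0005 0.094;0 0 0 0 0 0.0005 0.094;0 0 0 0 0 0.0005 0.094;0 0 0 0 0 0.0005 0.094'
```

```text
clock: 3.95
position: [0.5269, -0.0518, 0.0398]
eef_rot: [-3.142, 0.0, 2.998]
contact_force: [0.3, -0.6, 0.5]
gripper_width: 0.0602
grip_force: 20.0
clock: 4.45
position: [0.5269, -0.0523, 0.0391]
eef_rot: [3.142, 0.0, 2.997]
contact_force: [0.3, -0.1, -0.7]
gripper_width: 0.0886
grip_force: 0.0
```

```bash
python3 steer.py '0 0 0 0 0 -0.03 0.094;0 0 0 0 0 -0.075 0.094;0 0 0 0 0 -0.11 0.094;0 0 0 0 0 -0.11 0.094'; python3 go.py .388 -.275 .1 3.06
```

```text
clock: 4.85
position: [0.5286, -0.0526, 0.1537]
eef_rot: [-3.141, 0.008, 2.997]
contact_force: [-0.3, -0.1, 0.0]
gripper_width: 0.0944
grip_force: 0.0
rot [-0.0005  0.0077 -0.0632] shift [ 0.1075 -0.2404  0.0529] pose [ 0.5286 -0.0526  0.1537] [-3.1414  0.0077  2.9968] t 4.85
```

```bash
python3 steer.py '0 0 -0.01 0.02 -0.04 0 0.094;0 0 -0.025 0.04 -0.085 0 0.094;0 0 -0.04 0.06 -0.13 0 0.094;0 0 -0.05 0.08 -0.175 0.01 0.094;0 0 -0.063 0.098 -0.215 0.02 0.094'; python3 steer.py '0 0 0 0 0 0 0.094;0 0 0 0 0 0 0.094'; python3 go.py .388 -.275 .07 3.06;python3 - <<'E'
from h import *
for n in("top","side"):cv2.imwrite(f"pics/{n}2.png",manip.read_camera(n)[...,::-1])
t=cv2.imread("pics/top2.png")[170:290,320:480];s=cv2.imread("pics/side2.png")[195:275,240:350]
f=lambda a,w,h:cv2.convertScaleAbs(cv2.resize(a,(w,h),interpolation=cv2.INTER_CUBIC),alpha=1.4)
cv2.imwrite("pics/v2.png",cv2.hconcat([f(t[50:110,10:70],400,400),f(s,400,400*80//110+109)[:400]]))
E
```

```text
clock: 5.35
position: [0.3973, -0.2523, 0.1284]
eef_rot: [-3.141, 0.0, 3.06]
contact_force: [0.9, -0.9, 0.1]
gripper_width: 0.0939
grip_force: 0.0
clock: 5.55
position: [0.3983, -0.2511, 0.1284]
eef_rot: [3.141, -0.001, 3.058]
contact_force: [0.6, 0.7, -0.9]
gripper_width: 0.0939
grip_force: 0.0
rot [ 0.0006 -0.0007 -0.0025] shift [ 0.0082 -0.0247  0.0584] pose [ 0.3983 -0.2511  0.1284] [ 3.1410e+00 -7.0000e-04  3.0575e+00] t 5.55Traceback (most recent call last):
  File "<stdin>", line 5, in <module>
cv2.error: OpenCV(4.12.0) /io/opencv/modules/core/src/matrix_operations.cpp:64: error: (-215:Assertion failed) src[i].dims <= 2 && src[i].rows == src[0].rows && src[i].type() == src[0].type() in function 'hconcat'
```

```bash
python3 - <<'E'
import cv2
t=cv2.imread("pics/top2.png")[215:275,325:385];s=cv2.imread("pics/side2.png")[205:285,285:365]
f=lambda a:cv2.convertScaleAbs(cv2.resize(a,(400,400),interpolation=cv2.INTER_CUBIC),alpha=1.4)
cv2.imwrite("pics/v2.png",cv2.hconcat([f(t),f(s)]))
E
```

```text
(no output)
```

View pics/v2.png

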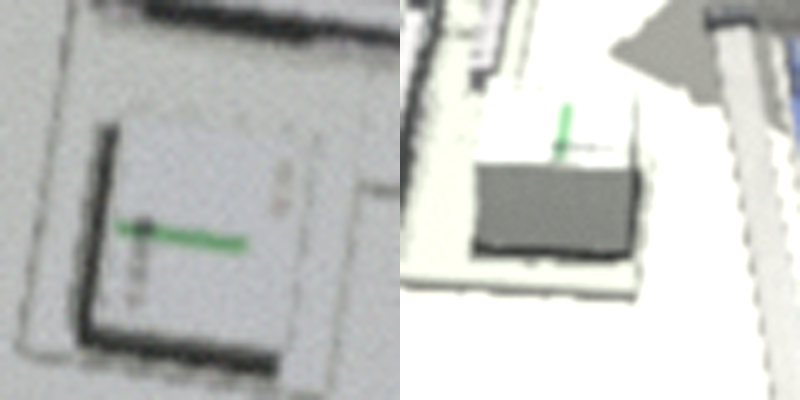

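The large carton stands on the pad. In the left half its top face corners are about (118,118), (318,138), (285,352) and (92,326). The thin pad strips are visible at the left and front.

```bash
python3 - <<'E'
from h import *
B=lambda z,o:[{"bl":(.034,.03,z),"br":(.034,-.03,z),"fr":(-.034,-.03,z),"fl":(-.034,.03,z)}[k] for k in o.split()]
T=lambda L:[(325+u/6.667,215+v/6.667) for u,v in L]
S=lambda L:[(285+(u-400)/5,205+v/5) for u,v in L]
for o in ([("top",B(.061,"bl br fr fl"),T([(118,118),(318,138),(285,352),(92,328)]))],[("side",B(.061,"fl bl")+B(.011,"fl bl"),S([(634,167),(476,163),(630,252),(473,248)]))]):
    p,r=fit(o,[.527,-.05,-.1]);print(p.round(4),r.round(1))
E
```

```text
[ 0.5258 -0.0543 -0.1316] [ 0.2 -1.  -0.5 -0.2  0.5  0.7 -0.1  0.4]
[ 0.5286 -0.0495 -0.1048] [-0.7 -0.2 -0.3 -0.1  0.   0.1  1.   0.2]
```

Carton and pad agree within 2 mm in both views. Next, the flat carton.

```bash
python3 steer.py '0 0 0 0.008 -0.024 0.02 0.094;0 0 0 0.008 -0.024 0.06 0.094;0 0 0 0.008 -0.024 0.095 0.094;0 0 0 0.008 -0.024 0.11 0.094;0 0 0 0.008 -0.024 0.11 0.094';python3 steer.py '0 0 0 0 0 0 0.094;0 0 0 0 0 0 0.03;0 0 0 0 0 0 0.03;0 0 0 0 0 0 0.03;0 0 0 0 0 0 0.03';python3 steer.py '0 0 0 0 0 0 0.03;0 0 0 0 0 0 0.03;0 0 0 0 0 0 0.03'
```

```text
clock: 6.15
position: [0.3887, -0.2724, 0.0172]
eef_rot: [3.14, -0.003, 3.062]
contact_force: [0.5, -0.4, 0.3]
gripper_width: 0.0938
grip_force: 0.0
clock: 6.65
position: [0.389, -0.2742, 0.0193]
eef_rot: [-3.141, 0.001, 3.06]
contact_force: [-0.2, -0.3, -0.2]
gripper_width: 0.0653
grip_force: 0.0
clock: 6.95
position: [0.3888, -0.2741, 0.019]
eef_rot: [-3.142, 0.0, 3.06]
contact_force: [-0.8, 0.8, 0.6]
gripper_width: 0.0447
grip_force: 20.0
```

```bash
python3 steer.py '0 0 0 0 0 -0.03 0.03;0 0 0 0 0 -0.07 0.03;0 0 0 0 0 -0.1 0.03;0 0 0 0 0 -0.1 0.03;0 0 0 0 0 -0.1 0.03'; python3 go.py .528 -.052 .118 3
```

```text
clock: 7.45
position: [0.3888, -0.2741, 0.1188]
eef_rot: [-3.141, 0.0, 3.06]
contact_force: [-0.3, -0.1, -1.8]
gripper_width: 0.0445
grip_force: 20.0
rot [-0.0003  0.0004  0.0598] shift [-0.1206  0.2327  0.0008] pose [ 0.3888 -0.2741  0.1188] [-3.1413e+00  4.0000e-04  3.0598e+00] t 7.45
```

```bash
python3 steer.py '0 0 0.01 -0.02 0.03 0 0.03;0 0 0.02 -0.045 0.07 0 0.03;0 0 0.035 -0.07 0.11 0 0.03;0 0 0.05 -0.095 0.15 0 0.03;0 0 0.06 -0.117 0.19 0 0.03';python3 steer.py '0 0 0 0 0 0 0.03;0 0 0 0 0 0 0.03'; python3 go.py .528 -.052 .0795 3
```

```text
clock: 7.95
position: [0.5212, -0.0924, 0.1171]
eef_rot: [3.141, -0.003, 2.999]
contact_force: [0.6, -0.2, -1.9]
gripper_width: 0.045
grip_force: 20.0
clock: 8.15
position: [0.5204, -0.0935, 0.1171]
eef_rot: [3.141, -0.003, 3.002]
contact_force: [0.0, -0.3, -1.2]
gripper_width: 0.045
grip_force: 20.0
rot [ 0.0002 -0.003   0.0017] shift [-0.0018  0.0422  0.0376] pose [ 0.5204 -0.0935  0.1171] [ 3.1414e+00 -3.0000e-03  3.0017e+00] t 8.15
```

```bash
python3 steer.py '0 0 0 -0.001 0.02 0 0.03;0 0 0 -0.002 0.0422 0 0.03;0 0 0 -0.002 0.0422 0.015 0.03;0 0 0 -0.002 0.0422 0.03 0.03;0 0 0 -0.002 0.0422 0.035 0.03';python3 steer.py '0 0 0 0 0 0 0.03;0 0 0 0 0 0 0.03'; python3 go.py .528 -.052 .0795 3
```

```text
clock: 8.65
position: [0.5275, -0.0538, 0.0819]
eef_rot: [-3.142, -0.003, 2.998]
contact_force: [-1.6, -0.7, -0.8]
gripper_width: 0.0446
grip_force: 20.0
clock: 8.85
position: [0.5289, -0.0534, 0.0842]
eef_rot: [-3.142, 0.0, 2.999]
contact_force: [0.6, -0.5, -1.0]
gripper_width: 0.0449
grip_force: 20.0
rot [-0.      0.0001 -0.0011] shift [0.0011 0.0013 0.0047] pose [ 0.5289 -0.0534  0.0842] [-3.1416e+00  1.0000e-04  2.9989e+00] t 8.85
```

Lower slowly to contact, then release. I'll open only to 70 mm.

```bash
python3 steer.py '0 0 0 0.001 0.001 0.002 0.03;0 0 0 0.001 0.001 0.0035 0.03;0 0 0 0.001 0.001 0.0035 0.03;0 0 0 0.001 0.001 0.0035 0.03'; python3 steer.py '0 0 0 0 0 0.0005 0.03;0 0 0 0 0 0.0005 0.03'
```

```text
clock: 9.25
position: [0.5281, -0.0517, 0.0806]
eef_rot: [-3.142, 0.0, 3.0]
contact_force: [0.1, 0.0, -1.1]
gripper_width: 0.0449
grip_force: 20.0
clock: 9.45
position: [0.5281, -0.0517, 0.08]
eef_rot: [-3.142, 0.0, 3.0]
contact_force: [0.0, 0.3, -0.9]
gripper_width: 0.0447
grip_force: 20.0
```

```bash
python3 steer.py '0 0 0 0 0 0.0008 0.03;0 0 0 0 0 0.0008 0.07;0 0 0 0 0 0.0008 0.07;0 0 0 0 0 0.0008 0.07;0 0 0 0 0 0.0008 0.07'; python3 steer.py '0 0 0 0 0 -0.02 0.07;0 0 0 0 0 -0.06 0.07;0 0 0 0 0 -0.1 0.07;0 0 0 0 0 -0.1 0.07'; python3 - <<'E'
import numpy as np
# grip in unit ~ (?, -0.115): unit estimate shifted by +.0025 in y
u=np.array([.5584,-.0762]);a=-.15
for x in (.02,.04,.055): print(x,u+np.array([np.cos(a)*x+np.sin(a)*.115,np.sin(a)*x-np.cos(a)*.115]))
E
```

```text
clock: 9.95
position: [0.528, -0.0517, 0.0791]
eef_rot: [3.142, -0.0, 3.0]
contact_force: [0.7, -0.6, 0.1]
gripper_width: 0.0691
grip_force: 0.0
clock: 10.35
position: [0.53, -0.052, 0.1842]
eef_rot: [-3.141, 0.008, 3.0]
contact_force: [-0.0, 0.3, 0.1]
gripper_width: 0.07
grip_force: 0.0
0.02 [ 0.56099004 -0.19289744]
0.04 [ 0.58076546 -0.1958862 ]
0.055 [ 0.59559702 -0.19812777]
```

```bash
python3 - <<'E'
from h import *
manip.read_camera("top")
for n in("top","side"):cv2.imwrite(f"pics/{n}3.png",manip.read_camera(n)[...,::-1])
u=np.array([.5584,-.0762]);a=-.15
def inu(P): d=P[:2]-u;c,s=np.cos(a),np.sin(a);return np.round([c*d[0]+s*d[1],-s*d[0]+c*d[1]],4)
print("top backcorner",inu(ray("top",T1([(572,207)])[0],.108)),"topctr",inu(ray("top",T1([(558,239)])[0],.108)),"front",inu(ray("top",T1([(530,292)])[0],.04)))
# side: candidates project
for x in (.02,.03,.04,.05):
    c,s=np.cos(a),np.sin(a);P=[]
    for dx,dy,z in ((13,6,.108),(-13,6,.108),(13,6,.045),(-13,6,.045)):
        X,Y=x+dx/1e3,-.115+dy/1e3;P.append((u[0]+c*X-s*Y,u[1]+s*X+c*Y,z))
    print(x,((proj("side",P)-[235,165])*3.75).round(0).tolist())
f=lambda a,w,h:cv2.convertScaleAbs(cv2.resize(a,(w,h),interpolation=cv2.INTER_CUBIC),alpha=1.4)
t=cv2.imread("pics/top3.png")[195:260,325:425];s=cv2.imread("pics/side3.png")[165:265,260:360]
cv2.imwrite("pics/v3.png",cv2.hconcat([f(s,400,400),f(cv2.imread("pics/top3.png")[190:260,400:470],400,400)]))
E
```

```text
top backcorner [ 0.0566 -0.1234] topctr [ 0.043  -0.1195] front [ 0.0347 -0.1228]
0.02 [[219.0, 47.0], [260.0, 49.0], [223.0, 129.0], [263.0, 131.0]]
0.03 [[203.0, 47.0], [244.0, 48.0], [207.0, 129.0], [247.0, 131.0]]
0.04 [[187.0, 46.0], [228.0, 48.0], [192.0, 128.0], [232.0, 130.0]]
0.05 [[171.0, 45.0], [212.0, 47.0], [177.0, 127.0], [217.0, 129.0]]
```

View pics/v3.png

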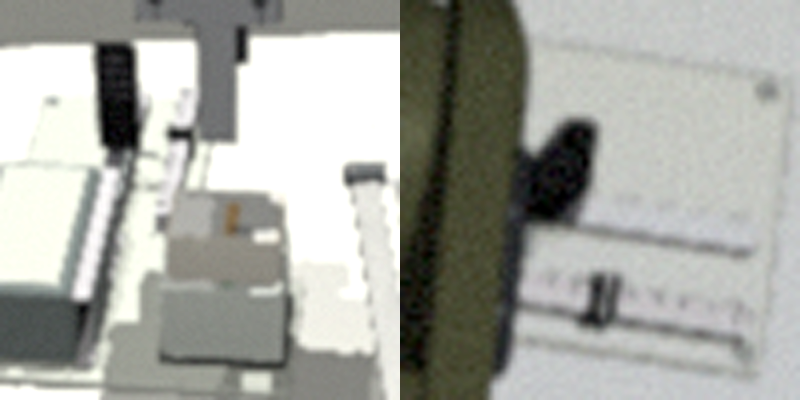

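The stack looks square in the side view: the flat carton spans columns 168–283 and the large one 160–285. The post is at unit x ≈ 0.043, so I'm going to it now.

```bash
python3 go.py .584 -.197 .16 2.992
```

```text
rot [ 0.     -0.001   0.0078] shift [-0.0763 -0.136   0.0182] pose [ 0.5277 -0.0516  0.1783] [ 3.1416e+00 -1.0000e-03  2.9998e+00] t 10.5
```

```bash
python3 steer.py '0 0 0.008 -0.02 -0.035 0 0.05;0 0 0.008 -0.04 -0.07 0 0.05;0 0 0.008 -0.06 -0.105 0 0.05;0 0 0.008 -0.076 -0.136 0.01 0.05;0 0 0.008 -0.076 -0.136 0.018 0.05'; python3 steer.py '0 0 0 0 0 0 0.05;0 0 0 0 0 0 0.05'; python3 go.py .584 -.197 .083 2.992
```

```text
clock: 11.0
position: [0.5838, -0.2003, 0.1582]
eef_rot: [3.141, -0.003, 2.989]
contact_force: [0.4, 0.1, 0.1]
gripper_width: 0.0501
grip_force: 0.0
clock: 11.2
position: [0.5837, -0.1961, 0.1604]
eef_rot: [3.141, -0.002, 2.992]
contact_force: [0.4, -0.5, 0.1]
gripper_width: 0.0498
grip_force: 0.0
rot [ 0.0005 -0.0017  0.0004] shift [-0.0006 -0.0009  0.0774] pose [ 0.5837 -0.1961  0.1604] [ 3.1411e+00 -1.7000e-03  2.9924e+00] t 11.2
```

```bash
python3 steer.py '0 0 0 0 0 0.02 0.05;0 0 0 0 0 0.04 0.05;0 0 0 0 0 0.06 0.05;0 0 0 0 0 0.077 0.05;0 0 0 0 0 0.077 0.05'; python3 steer.py '0 0 0 0 0 0 0.05;0 0 0 0 0 0 0.005;0 0 0 0 0 0 0.005;0 0 0 0 0 0 0.005;0 0 0 0 0 0 0.005' 40; python3 steer.py '0 0 0 0 0 0 0.005;0 0 0 0 0 0 0.005'
```

```text
clock: 11.7
position: [0.5832, -0.1956, 0.0824]
eef_rot: [3.141, -0.003, 2.993]
contact_force: [-0.1, -0.0, -0.7]
gripper_width: 0.0498
grip_force: 0.0
clock: 12.2
position: [0.5842, -0.1971, 0.0845]
eef_rot: [-3.141, 0.0, 2.992]
contact_force: [0.8, -0.1, -0.5]
gripper_width: 0.0215
grip_force: 0.0
clock: 12.4
position: [0.5841, -0.1974, 0.0843]
eef_rot: [-3.141, 0.0, 2.991]
contact_force: [-1.5, -2.1, 0.7]
gripper_width: 0.0122
grip_force: 40.0
```

Gripped the post at 12.2 mm. The image says about 35 mm of travel, so I'll pull that slowly.

```bash
python3 steer.py '0 0 0 0 -0.007 0 0.005;0 0 0 0 -0.014 0 0.005;0 0 0 0 -0.021 0 0.005;0 0 0 0 -0.028 0 0.005;0 0 0 0 -0.034 0 0.005'; python3 steer.py '0 0 0 0 0 0 0.005;0 0 0 0 0 0 0.005'; python3 go.py .5841 -.1974 .083 2.992; python3 - <<'E'
from h import *
for n in("top","side"):cv2.imwrite(f"pics/{n}4.png",manip.read_camera(n)[...,::-1])
f=lambda a,w,h:cv2.convertScaleAbs(cv2.resize(a,(w,h),interpolation=cv2.INTER_CUBIC),alpha=1.2)
cv2.imwrite("pics/v4.png",cv2.hconcat([f(cv2.imread("pics/side4.png")[170:230,275:335],400,400),f(cv2.imread("pics/top4.png")[205:265,405:465],400,400)]))
E
```

```text
clock: 12.9
position: [0.5788, -0.2311, 0.0842]
eef_rot: [3.141, -0.0, 2.992]
contact_force: [-1.9, 5.7, 3.5]
gripper_width: 0.0118
grip_force: 40.0
clock: 13.1
position: [0.5788, -0.2309, 0.0842]
eef_rot: [3.141, -0.0, 2.991]
contact_force: [-0.9, 5.2, 4.5]
gripper_width: 0.0119
grip_force: 40.0
rot [ 0.0005 -0.0004 -0.0007] shift [-0.0002  0.0339  0.0012] pose [ 0.5788 -0.2309  0.0842] [ 3.1411e+00 -4.0000e-04  2.9913e+00] t 13.1
```

View pics/v4.png

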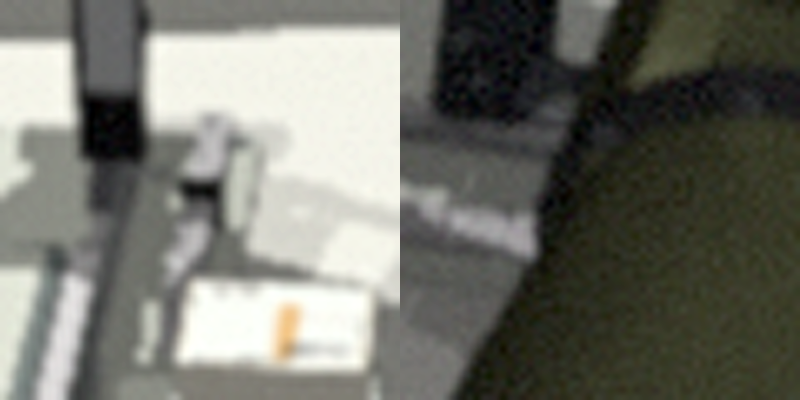

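The pulled state shows the rider at (200,188), but the pointer needs a clearer comparison. I'll use the last picture for a composite of before and now.

```bash
python3 - <<'E'
from h import *
av=np.mean([manip.read_camera("side") for _ in range(8)],0)[...,::-1]
np.save("side_now.npy",av)
def st(a,w=400,h=300):
    a=cv2.resize(np.asarray(a,np.float32),(w,h),interpolation=cv2.INTER_CUBIC);lo,hi=np.percentile(a,2),np.percentile(a,97);return np.clip((a-lo)/(hi-lo)*255,0,255).astype(np.uint8)
t=cv2.imread("pics/top0.png");s=cv2.imread("pics/side0.png")
# 40x30 px windows, 10x
cv2.imwrite("pics/v5.png",cv2.vconcat([cv2.hconcat([st(t[222:252,406:446]),st(s[190:220,280:320])]),cv2.hconcat([st(av[185:215,285:325]),st(np.asarray(cv2.imread("pics/side3.png"))[190:220,280:320])])]))
u=(.5584,-.0762);a=-.15;c,s_=np.cos(a),np.sin(a)
f=lambda X,Y,z:(u[0]+c*X-s_*Y,u[1]+s_*X+c*Y,z)
for Y in(-.110,-.115,-.145,-.15):
    P=[f(.02,Y,.03)];print(Y,"top",proj("top",P).round(1),"side",proj("side",P).round(1))
E
```

```text
-0.11 top [[418.2 235.2]] side [[300.  204.5]]
-0.115 top [[420.5 235.5]] side [[300.2 203.3]]
-0.145 top [[434.8 237.7]] side [[301.7 196.3]]
-0.15 top [[437.2 238. ]] side [[301.9 195.2]]
```

View pics/v5.png

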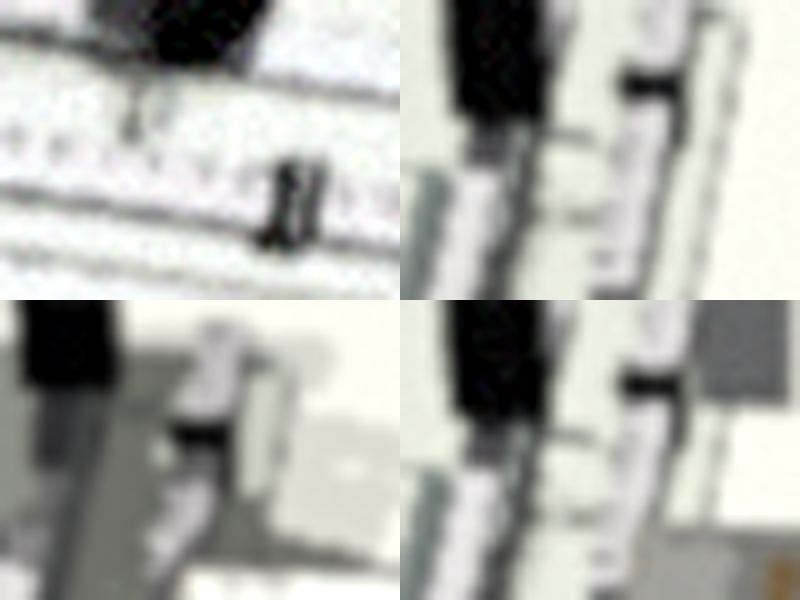

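Top-left panel: the darker line at column 419 fits the pointer's shadow on the base, and the paler one at about 422.5 fits the pointer, given the known post position. The rider line is at about 436, so the travel is nearer 30 mm than 35. I'll check the profiles numerically.

```bash
python3 - <<'E'
from h import *
np.set_printoptions(linewidth=200)
g=np.mean([cv2.imread(f"pics/top{k}.png").astype(float).mean(2) for k in(0,2)],0)
print("top pointer cols 414..427");print(g[228:238,414:428].round().astype(int))
print("top rider cols 428..442");print(g[235:248,428:443].round().astype(int))
s=np.mean([cv2.imread(f"pics/side{k}.png").astype(float).mean(2) for k in(0,2,3)],0)
print("side0 cols 294..309 rows 193");print(s[193:215,294:310].round().astype(int))
print("side now");print(np.load("side_now.npy").mean(2)[190:206,292:310].round().astype(int))
E
```

```text
top pointer cols 414..427
[[ 89  70  54  50  47  48  41  34  28  27  25  24  20  31]
 [109  98  85  72  64  59  55  60  57  62  66  64  57  66]
 [120 119 109  98  87  72  70  84  80  84  92  97  91  95]
 [127 122 116 110 102  80  88  98  92  97 108 112 114 114]
 [124 126 117 114 105  85 100 102  95 104 115 120 118 122]
 [126 124 118 110  93  79 100  97  95 109 121 124 128 124]
 [127 125 120 109  79  72  99 101  98 115 126 127 126 124]
 [118 123 122 110  77  76 100 110 111 120 124 126 124 126]
 [122 122 116 108  98  93 105 112 117 126 122 126 125 124]
 [122 124 112 116 114 114 110 105 115 123 120 114 114 116]]
top rider cols 428..442
[[126 130 124 126 122 127 127 127 123 128 124 124 124 125 126]
 [125 127 126 128 124 125 122 120 122 121 123 127 127 126 124]
 [123 128 122 123 120 110 100  98 107 106 108 124 126 127 127]
 [122 124 112 108 104  81  55  60  83  77  88 115 124 126 123]
 [120 116 101 104  96  62  28  49  76  56  71 107 116 123 125]
 [126 117 104 114 111  64  28  42  67  48  76 106 106 118 123]
 [124 120 113 118 112  64  29  54  56  48  88 109 103 112 121]
 [121 123 124 124 
[... 2374 characters left out ...]
118 119 113 100 100 134]
 [ 54  57  56  66  84  87  84  86  85  73  53  48  55  56  51  52  89 138]
 [ 54  59  55  69  88  91  90  91  97  86  43  15  13  16  14  31  88 140]
 [ 56  59  58  74  90  92  91  96 117 119  76  39  36  37  26  36  89 141]
 [ 56  58  62  79  90  92  90  97 124 135 101  66  66  70  57  48  89 141]
 [ 59  60  68  83  91  91  90  94 109 117  97  80  80  84  71  53  89 141]
 [ 62  63  75  87  92  92  90  91  94  95  89  88  95  92  72  52  90 142]
 [ 67  67  79  90  92  90  91  90  91 101 108 112 127 119  83  57  91 141]
 [ 67  72  83  90  92  91  90  89  90 111 133 141 151 138 100  69  87 119]
 [ 65  75  86  91  91  91  90  89  87 106 132 147 155 139 100  78  85  93]]
```

The current side view shows the pointer as a dark line at row 195.6. Continued to the rider, that is about 1.2 px (4 mm) beyond its line at row 198. The top view gives 30.2 mm of travel, so I'll ease back 4 mm.

```bash
python3 steer.py '0 0 0 0 0.002 0 0.005;0 0 0 0 0.004 0 0.005;0 0 0 0 0.004 0 0.005;0 0 0 0 0.004 0 0.005;0 0 0 0 0.004 0 0.005'; python3 go.py .5841 -.1974 .083 2.992; python3 - <<'E'
from h import *
av=np.mean([manip.read_camera("side") for _ in range(8)],0).mean(2)
print(av[190:204,292:310].round().astype(int))
a3=np.mean([cv2.imread(f"pics/side{k}.png").astype(float).mean(2) for k in(3,)],0)
E
```

```text
clock: 14.1
position: [0.5795, -0.2266, 0.0842]
eef_rot: [3.141, -0.0, 2.992]
contact_force: [-2.6, 5.6, 3.7]
gripper_width: 0.0119
grip_force: 40.0
rot [ 0.0005 -0.0004 -0.0003] shift [-0.0002  0.0296  0.0012] pose [ 0.5795 -0.2266  0.0842] [ 3.1411e+00 -4.0000e-04  2.9917e+00] t 14.1
[[  8   9   7  11  43  82 104 109 117 129 129 128 137 150 151 154 141 118]
 [  8   9   6   9  36  69  89  90  92  95  94  95 117 144 155 154 134 100]
 [  9   8   6  10  38  69  88  90  89  88  90 105 129 146 156 156 135 107]
 [  7   9   5  17  47  76  91  92  91  89  94 120 142 148 156 157 137 122]
 [ 16  21  21  28  57  83  92  91  91  89  96 126 152 154 157 152 130 128]
 [ 37  42  44  45  63  80  86  88  87  86  93 128 154 155 152 138 117 130]
 [ 50  56  57  60  71  77  79  78  79  75  76  99 119 118 114 102 101 134]
 [ 53  59  58  67  81  84  80  76  78  67  47  47  55  56  53  52  89 138]
 [ 55  58  57  70  87  91  87  87  95  85  44  14  14  17  14  32  88 140]
 [ 57  59  58  74  90  92  90  95 116 119  76  40  36  37  28  35  88 141]
 [ 56  58  61  78  90  92  90  97 126 140 103  68  65  70  58  47  89 140]
 [ 57  57  66  82  91  91  89  97 125 140 112  83  80  85  72  54  89 140]
 [ 60  60  71  87  91  91  90  93 110 118 100  84  84  86  72  53  91 142]
 [ 66  66  77  89  91  91  90  90  93  98  98  93  95  91  73  58 104 152]]
```

Pointer line is now at row 196.5–197, running into the rider's centre at about 198. I'm handing in.

```bash
python3 -c "
from station import manip
print(manip.finish_job())"
```

```text
the job is handed in; nothing more can be done
None
```

I handed the job in at about 14.5 s: the large carton is on the pad with the flat carton stacked squarely on it, and the gripper holds the shutter about 30 mm out, at the rider's line as near as the images show; the hand-in returned no verdict.

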